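# Fetch the Erfle from behind

### The arm

A 6-joint arm with a two-finger parallel gripper is mounted at the origin on the work surface. World frame = base frame: x ahead of the robot, y to its left, z up, the work surface at z = 0. Lengths are in mm, angles in degrees, forces in N, time in s.
With the tool pointing down it reaches from about 300 to 850 mm from the base axis. Payload 4.2 kg.
Tool frame: the origin (TCP) lies midway between the tips of the shut fingers; the grasp point (between the pads) lies 19 mm behind it; z points along the fingers, y is the line along which they close (so a half turn about z gives the same grasp; the last joint's range is limited). The gripper opens to 91 mm and grips with 3 to 60 N. Pads are 32 mm wide; open, the fingers measure 118 mm over their backs; the gripper's body (76 mm by 178 mm) begins 60 mm behind the grasp point.
Start: joints at [75.229, 18.312, 89.639, -0, 72.044, -1.146], TCP at [135.452, 558.838, 177.976] pointing down, gripper open.
Joint ranges: [-177.97, 177.97], [-48.28, 115.42], [12.27, 149.76], [-77.06, 257.06], [2.81, 150.46], [-146.56, 146.56]. Speed limits (degrees/s): [147.25, 147.25, 180, 180, 180, 180].

### API

Orientations are given as [roll, pitch, yaw] about the fixed x, y, z axes, in that order (R = Rz(yaw) Ry(pitch) Rx(roll)).
In Python, from workcell import env gives the robot as it stands.
- The arm moves only by the shell command python3 -m jog 'ROWS' [FORCE]. ROWS is a JSON object of lists of equal length, an entry for each row: "jaw": the finger opening in mm, from 0 to 91.2; "slide": the shift along the tool's x, y, z in units of 30 mm (1.0 is 30 mm), a list of three; "spin": the turn about the tool's z in units of 8 degrees (1.0 is 8 degrees). In form: {"jaw": [jaw, ...], "slide": [[dx, dy, dz], ...], "spin": [spin, ...]}. A call has 1 to 10 rows; each row shifts and turns the commanded pose from where the row before left it, along the tool's axes as they then stand; what a row does not reach is not made up. A row lasts 1/10 s, in which the tool goes at most 50 mm and 8.59 degrees, less where a joint would pass 70% of its speed; a pose out of reach is approached as far as the arm can. A call is refused whole if a number of a shift passes 1 or a number of a turn 1, either way. A call with a gripper value outside its range is refused whole. The fingers move at their own pace and stop on an object; FORCE is the grip in N (left out, the last holds). Time passes only in rows, so rows that do not move let the fingers close. It gives the time, the measured TCP pose, the force, the opening and the grip force at its end, in the units of the state.
- env.state(): the state, without advancing time (a new reading comes with each control period).
- env.grab_frame(name): name is "side" or "top" or "wrist"; returns the picture (480x640x3 uint8, red, green, blue); there is no depth.
- env.camera_model(name): a dict with "fx", "fy", "cx", "cy" (pixels), "camera_from_world" (4x4, takes a point from world to camera coordinates). Camera axes: x right, y up, looking along -z (the intrinsics and any distortion apply to the point x, -y, -z); pixel columns grow to the right and rows downward; lengths in mm; the calibration is good to about 2 mm. A picture is of the moment at which its call begins: read the wrist's pose just before it. camera_model takes no time and is no camera call; for the wrist camera it gives the pose at the moment of the call.
- env.job_done(): hands the job in; it is judged then, once.
The state is a dict: "time_s": time; "qpos": joint angles; "qvel": joint speeds; "effort": joint torques, N m; "ee_pos": TCP position; "ee_rot": TCP orientation; "force": force on the tool from outside, world axes, zero at the start; "torque": the same for the moment, N m; "gripper_width": finger opening in mm; "gripper_force": force on a finger pad.
Only numpy, scipy, OpenCV 4.12 (cv2) and the standard library are available. Lean on these libraries where they do the work, as an engineer would, in place of code of your own. Each camera call takes 0.05 s, during which the arm holds its last target. There are 200 camera calls.

### The job

The short silver Erfle eyepiece in the stall on the turntable is wanted in the middle of the open eyepiece case, but the chunky wide-field eyepiece and the laser collimator stand in front of it: clear both onto the cork mat and only then fetch the Erfle into the case. Once it stands there, put the wide-field and the collimator back, each on the very spot it came from. Stand everything upright and set it down without dropping it, and leave the small black eyepiece and the dust cap on the turntable alone.

Things in the scene. Friction and masses are not known exactly. Their poses are not given: they have to be found in the camera images.
- erfle: the thing to fetch: short silver Erfle eyepiece standing upright, 46 mm tall, 40 mm diameter (foot 35 mm diameter for the lowest 14 mm), about 160 g; origin at the centre of its underside, z up along its axis. It stands on the turntable in the stall, at about x 35, y 0 mm of the turntable's frame: 34 mm free behind it, 8 mm either side.
- widefield: chunky grey wide-field eyepiece standing upright, 95 mm tall, 54 mm diameter from 32 mm height to the top (steel barrel 51 mm diameter below), about 450 g; origin at the centre of its underside, z up along its axis. Stands before the left or right half of the stall's mouth.
- collimator: red aluminium laser collimator standing on its thick end, 100 mm tall: body 40 mm diameter up to 58 mm height, then a barrel 32 mm diameter to the top; about 180 g; origin at the centre of its underside, z up along its axis. Stands beside the wide-field before the other half of the stall's mouth.
- turntable: wooden turntable, locked, disc 300 mm diameter, 12 mm high; origin at the centre of its underside. On it, a dark stall open towards its -x: walls 50 mm high above the disc, 8 mm thick; inner width 56 mm (y -28 to 28), side walls x 25 to 97 mm, back wall's inner face x 89 mm. Brass rings, 55 mm diameter, at x -13, y +28 and -28 mm mark the places of the wide-field and collimator.
- mat: cork mat, the side area, fixed, 190 mm (its x) by 120 mm (its y), 4 mm thick; origin at the centre of its underside; lies to the left or right of the turntable
- case: frosted plastic eyepiece case, open, fixed: square tray 120 mm outside, walls 4 mm thick and 32 mm high, dark foam floor 8 mm above the table with a white ring 50 mm in diameter marked at its middle; origin at the centre of the tray's underside, on the table; its lid lies open, flat, on the tray's +x side (14 mm high, reaching to x = 190 mm). Lies on the other side of the turntable from the mat.
- plossl: bystander, to be left alone: small black Ploessl eyepiece, 34 mm diameter, 42 mm tall, standing near the turntable's rim at its +y side; origin under its centre
- dustcap: bystander, to be left alone: flat black dust cap, 52 mm diameter, 12 mm high, near the turntable's rim at its -y side; origin under its centre
Mind the look-alikes: they are no part of the job. There is more than one size of the collimator; the one meant has the size given above.

How it is judged (in metres and radians):
On the way, in this order (a step that is already met when the one before it is completed fails the run):
1. the wide-field and the collimator both stand released on the mat, while the Erfle is still in its stall (x of widefield in the frame of mat between -0.092 and 0.092 m and y of widefield in the frame of mat between -0.057 and 0.057 m and z of widefield in the frame of mat between 0.001 and 0.009 m and contact force between the fingers and widefield below 0.05 N and linear speed of each of widefield, collimator below 0.03 m/s and angle between each of widefield, collimator's own z axis and vertical below 0.12 rad and x of collimator in the frame of mat between -0.092 and 0.092 m and y of collimator in the frame of mat between -0.057 and 0.057 m and z of collimator in the frame of mat between 0.001 and 0.009 m and contact force between the fingers and collimator below 0.05 N and distance of erfle from where it was at the start of the episode below 0.03 m), for 0.2 s.
2. the Erfle stands released in the middle of the case, the other two still on the mat (horizontal distance between erfle and case below 0.015 m and z of erfle in the frame of case between 0.004 and 0.013 m and contact force between the fingers and erfle below 0.05 N and linear speed of each of erfle, widefield, collimator below 0.03 m/s and angle between each of erfle, widefield, collimator's own z axis and vertical below 0.12 rad and x of widefield in the frame of mat between -0.092 and 0.092 m and y of widefield in the frame of mat between -0.057 and 0.057 m and z of widefield in the frame of mat between 0.001 and 0.009 m and contact force between the fingers and widefield below 0.05 N and x of collimator in the frame of mat between -0.092 and 0.092 m and y of collimator in the frame of mat between -0.057 and 0.057 m and z of collimator in the frame of mat between 0.001 and 0.009 m and contact force between the fingers and collimator below 0.05 N), for 0.2 s.
At the end, for the whole second after the job is handed in: The Erfle stands upright (within 0.12 rad) on the case's floor, its axis within 15 mm of the middle; the wide-field and the collimator stand upright, each within 13 mm of where it stood at the start; all three are released and at rest (horizontal distance between erfle and case below 0.015 m and z of erfle in the frame of case between 0.004 and 0.013 m and contact force between the fingers and erfle below 0.05 N and linear speed of each of erfle, widefield, collimator below 0.03 m/s and angle between each of erfle, widefield, collimator's own z axis and vertical below 0.12 rad and distance of each of widefield, collimator from where it was at the start of the episode below 0.013 m and contact force between the fingers and widefield below 0.05 N and contact force between the fingers and collimator below 0.05 N); the robot touches nothing.
It fails at once if one of the bystanders (Ploessl, dust cap) is shifted by more than 20 mm (distance of any of plossl, dustcap from where it was at the start of the episode above 0.02 m).
It fails at once if the erfle is dropped: it falls faster than 0.5 m/s out of the fingers (contact force between the fingers and erfle below 0.01 N and linear speed of erfle above 0.5 m/s).
It fails at once if the widefield is dropped: it falls faster than 0.5 m/s out of the fingers (contact force between the fingers and widefield below 0.01 N and linear speed of widefield above 0.5 m/s).
It fails at once if the collimator is dropped: it falls faster than 0.5 m/s out of the fingers (contact force between the fingers and collimator below 0.01 N and linear speed of collimator above 0.5 m/s).
It also fails if it takes over 120 s, if anything falls off the work surface, if the arm or the gripper's body presses on something with over 40 N, if the wrist force passes 120 N, or if a joint passes its speed limit or range.

## Working session

There is one attempt and no reset: what is moved stays moved. The work goes in short steps, Python scripts to look and compute and a shell command to move; the robot and the scene stay as the last step left them, time stands still between calls to the robot, and variables do not carry over. Pictures are saved under pics/ and viewed, at most 14 in all, crops included, and the job is handed in when it is done.

```bash
mkdir -p pics; ls; python3 - <<'E'
from workcell import env
import cv2,numpy as np
for n in("top","side","wrist"):
    m=env.camera_model(n); im=env.grab_frame(n); cv2.imwrite(f"pics/{n}0.png",im[:,:,::-1])
    print(n,{k:(np.round(v,3).tolist()) for k,v in m.items()})
s=env.state();print(s['time_s'],s['ee_pos'],s['ee_rot'],s['gripper_width'])
E
```

```text
pics
top {'fx': 569.833, 'fy': 569.833, 'cx': 318.873, 'cy': 245.609, 'camera_from_world': [[0.019, -1.0, -0.015, -3.531], [0.988, 0.016, 0.154, -560.101], [-0.154, -0.018, 0.988, -1123.334], [0.0, 0.0, 0.0, 1.0]]}
side {'fx': 504.333, 'fy': 504.333, 'cx': 322.073, 'cy': 231.66, 'camera_from_world': [[-0.911, -0.413, 0.02, 520.839], [0.269, -0.555, 0.787, -179.973], [-0.314, 0.722, 0.617, -841.309], [0.0, 0.0, 0.0, 1.0]]}
wrist {'fx': 331.488, 'fy': 331.488, 'cx': 322.876, 'cy': 241.983, 'camera_from_world': [[0.236, 0.972, -0.002, -573.504], [-0.932, 0.226, -0.282, 30.452], [-0.274, 0.068, 0.959, -391.979], [0.0, 0.0, 0.0, 1.0]]}
0.15 [135.32106447 558.40868699 177.33355513] [-1.79924824e+02 -3.82883523e-03  1.66373057e+02] 91.38527437231491
```

View pics/top0.png

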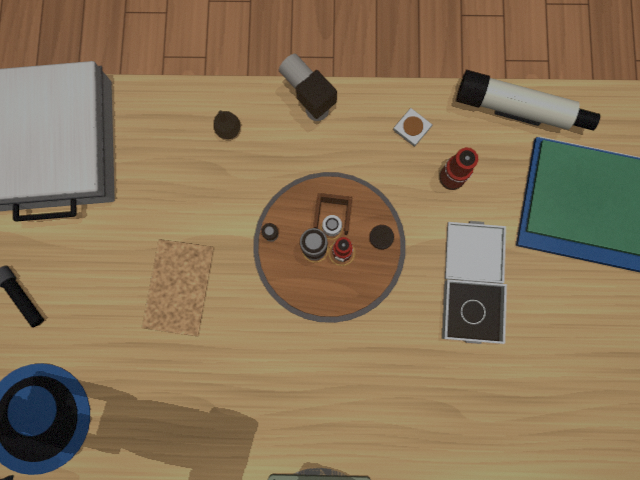

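View pics/side0.png

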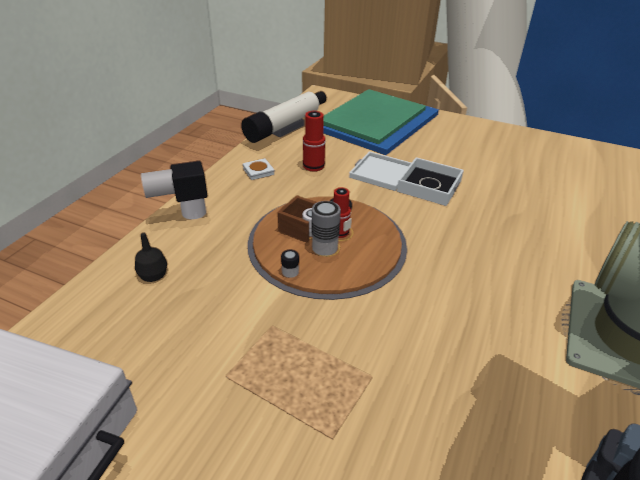

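Top view: the wide-field is at (314,244), the small collimator at (343,249), the Erfle at (332,226) in the stall, the mat at (180,288) and the case at (474,312). There are two red collimators. The one at (460,168) off the turntable looks larger, and the one at (343,249) stands on the ring. I'll get rough positions and check the sizes of both.

```bash
cat > h.py <<'E'
from workcell import env
import cv2,numpy as np,json
def load(name,n):
    im=cv2.imread(f"pics/{n}.png"); return im
def snap(name,n):
    m=env.camera_model(name); im=env.grab_frame(name)[:,:,::-1].copy()
    cv2.imwrite(f"pics/{n}.png",im)
    json.dump({k:np.asarray(v).tolist() for k,v in m.items()},open(f"pics/{n}.json","w"))
    return im,m
def mod(n): return {k:np.array(v) for k,v in json.load(open(f"pics/{n}.json")).items()}
def ray(m,u,v):
    T=np.array(m["camera_from_world"]);R=T[:3,:3];t=T[:3,3]
    d=R.T@np.array([(u-m["cx"])/m["fx"],-(v-m["cy"])/m["fy"],-1.]);return -R.T@t,d
def onz(m,u,v,z):
    o,d=ray(m,u,v);return o+d*(z-o[2])/d[2]
def proj(m,p):
    T=np.array(m["camera_from_world"]);c=T[:3,:3]@np.array(p)+T[:3,3]
    return np.array([m["cx"]+m["fx"]*c[0]/-c[2],m["cy"]+m["fy"]*-c[1]/-c[2]])
def tri(*obs): # (m,u,v)...
    A=np.zeros((3,3));b=np.zeros(3);L=[]
    for m,u,v in obs:
        o,d=ray(m,u,v);d=d/np.linalg.norm(d);P=np.eye(3)-np.outer(d,d);A+=P;b+=P@o;L.append((o,P))
    x=np.linalg.solve(A,b);return x,max(np.linalg.norm(P@(x-o)) for o,P in L)
E
python3 - <<'E'
from h import *
t,_m=snap("top","t1"),0; m=t[1]; s,ms=snap("side","s1")
for n,u,v,z in[("wf top",314,237,107),("coll top",343.5,243,112),("erfle",332,225,58),("disc",330,247,12),("mat",180,288,4),("case",474,312,8),("plossl",270,231,54),("cap",381,237,24),("bigcoll",466,156,130)]:
    print(n,onz(m,u,v,z).round(0))
# two-view tops
for n,a,b in[("wf",(314,237),(325.5,208)),("coll",(343.5,243),(341.5,191)),("big",(466,156),(314,115)),("erf",(332,225),(308,214))]:
    print(n,[np.round(q,1) for q in tri((m,*a),(ms,*b))])
a=cv2.resize(t[0][130:290,250:490],None,fx=3.3,fy=3.3,interpolation=cv2.INTER_CUBIC);cv2.imwrite("pics/crop1.png",a)
E
```

```text
wf top [567.  15. 107.]
coll top [555. -42. 112.]
erfle [601. -20.  58.]
disc [562. -16.  12.]
mat [471. 297.   4.]
case [ 432. -316.    8.]
plossl [587. 107.  54.]
cap [ 583. -122.   24.]
bigcoll [ 727. -276.  130.]
wf [array([564.3,  14.3, 103.1]), np.float64(3.4)]
coll [array([554. , -42.6, 109.9]), np.float64(1.6)]
big [array([ 722.7, -275.3,  135.7]), np.float64(2.1)]
erf [array([606.8, -18.1,  52. ]), np.float64(5.2)]
```

View pics/crop1.png

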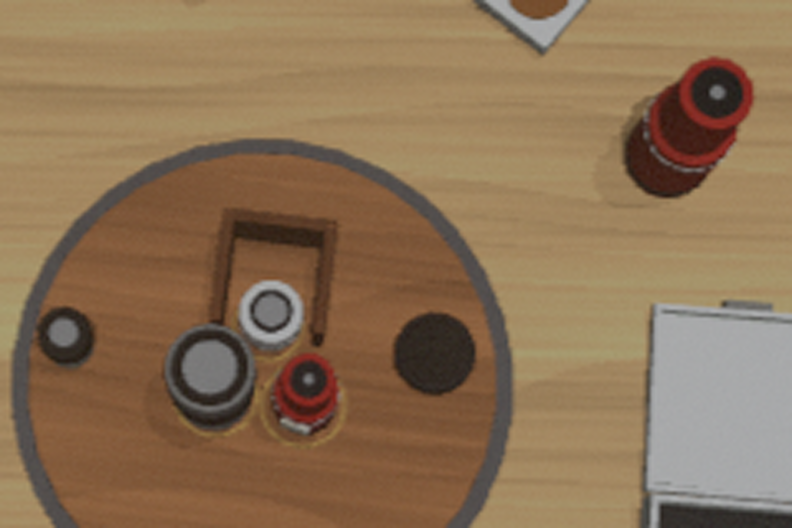

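View pics/wrist0.png

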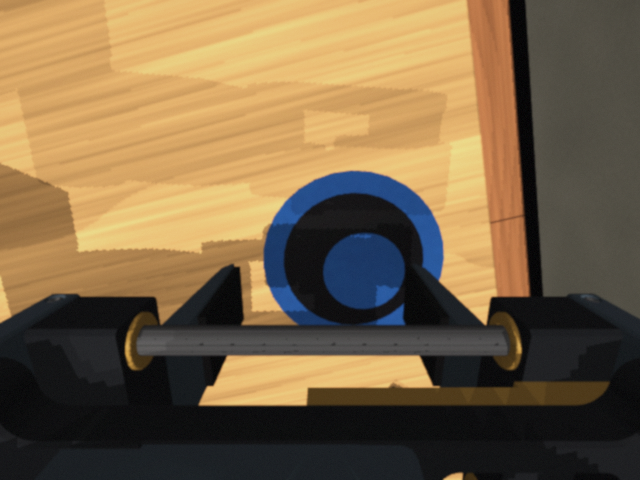

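The two-view heights settle which is which. The far red one's top is at z≈136, so it is the larger look-alike. The red one on the ring has its top at z≈110, which is 98 above the disc, so it is the one meant. The wide-field and collimator are about 57 mm apart, and the turntable yaw is about -12°. Next I raise the tool and turn it to yaw ≈78°, so the fingers close along the turntable's x, then look with the wrist camera.

```bash
python3 -m jog '{"jaw":[91,91,91,91,91,91,91,91,91,91],"slide":[[0,0,-1],[0,0,-1],[0,0,-1],[0,0,0],[0,0,0],[0,0,0],[0,0,0],[0,0,0],[0,0,0],[0,0,0]],"spin":[0,0,0,1,1,1,1,1,1,1]}'
python3 -m jog '{"jaw":[91,91,91,91,91],"slide":[[0,0,0],[0,0,0],[0,0,0],[0,0,0],[0,0,0]],"spin":[1,1,1,1,0]}'
```

```text
time_s: 1.25
ee_pos: [135.4, 558.7, 267.8]
ee_rot: [-180.0, 0.0, 110.0]
force: [0.3, 0.6, 0.3]
gripper_width: 90.8
gripper_force: 0.0
time_s: 1.75
ee_pos: [135.4, 558.7, 267.8]
ee_rot: [180.0, 0.0, 78.4]
force: [-0.2, -0.6, -0.5]
gripper_width: 91.5
gripper_force: 0.0
```

```bash
python3 -m jog '{"jaw":[91,91,91,91,91,91,91,91,91,91],"slide":[[-0.9,1,0],[-0.9,1,0],[-0.9,1,0],[-0.9,1,0],[-0.9,1,0],[-0.9,1,0],[-0.9,1,0],[-0.9,1,0],[-0.9,1,0],[-0.9,1,0]],"spin":[0,0,0,0,0,0,0,0,0,0]}'
python3 -m jog '{"jaw":[91,91,91,91],"slide":[[-0.5,0.9,0],[-0.5,0.9,0],[0,0.5,0],[0,0,0]],"spin":[0,0,0,0]}'
python3 - <<'E'
from h import *
snap("wrist","w_mat")
E
python3 -m jog '{"jaw":[91,91,91,91,91,91,91,91,91,91],"slide":[[-1,0.4,0],[-1,0.4,0],[-1,0.4,0],[-1,0.4,0],[-1,0.4,0],[-1,0.3,0],[-1,0.3,0],[-1,0,0],[-1,0,0],[0,0,0]],"spin":[0,0,0,0,0,0,0,0,0,0]}'
python3 - <<'E'
from h import *
snap("wrist","w_a")
E
```

```text
time_s: 2.75
ee_pos: [375.5, 232.5, 268.1]
ee_rot: [180.0, -0.0, 78.6]
force: [0.1, 0.6, -0.1]
gripper_width: 91.2
gripper_force: 0.0
time_s: 3.15
ee_pos: [437.7, 190.5, 267.6]
ee_rot: [-180.0, -0.0, 78.4]
force: [0.3, 0.4, 0.0]
gripper_width: 90.7
gripper_force: 0.0
time_s: 4.2
ee_pos: [457.5, -90.5, 268.0]
ee_rot: [-180.0, 0.0, 78.3]
force: [0.3, 0.3, 0.9]
gripper_width: 90.7
gripper_force: 0.0
```

View pics/w_a.png

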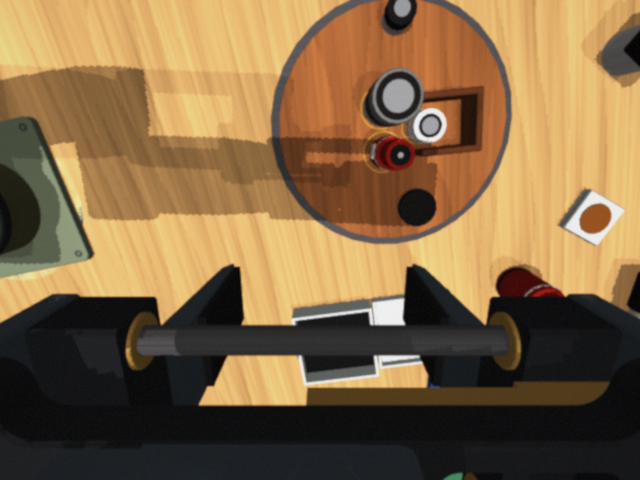

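Wrist view: disc centre near (392,118), wide-field top at (398,96), collimator top at (400,155), Erfle top at (430,125), and the stall to the right of it, squared with the tool. I'll take two more views closer in for triangulation.

```bash
python3 -m jog '{"jaw":[91,91,91,91],"slide":[[0,1,0.7],[0.5,1,0.7],[0.5,1,0.6],[0,0,0]],"spin":[0,0,0,0]}'|sed -n 2,3p
python3 - <<'E'
from h import *
snap("wrist","w_b")
E
python3 -m jog '{"jaw":[91,91,91,91],"slide":[[-1,0.3,0],[-1,0,0],[0,0,0],[0,0,0]],"spin":[0,0,0,0]}'|sed -n 2,3p
python3 - <<'E'
from h import *
snap("wrist","w_c")
a=load(0,"w_b");b=load(0,"w_c")
cv2.imwrite("pics/bc.png",np.hstack([cv2.resize(a[:265,200:600],None,fx=1.0,fy=1.0),b[:265,200:600]]))
E
```

```text
ee_pos: [554.1, -74.8, 204.4]
ee_rot: [-179.7, -0.1, 78.6]
ee_pos: [548.8, -138.1, 209.0]
ee_rot: [179.9, -0.0, 78.4]
```

View pics/bc.png

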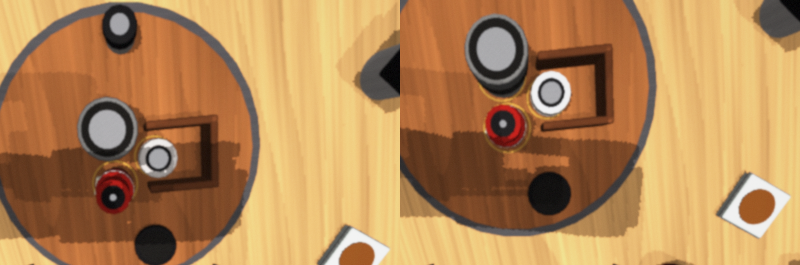

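```bash
cat > meas.py <<'E'
from h import *
def gray(n,u,v,r=30,lo=125,hi=200,smax=40):
    im=load(0,n);h=cv2.cvtColor(im,cv2.COLOR_BGR2HSV)
    m=((h[...,1]<smax)&(h[...,2]>=lo)&(h[...,2]<=hi)).astype(np.uint8)
    k,l,st,c=cv2.connectedComponentsWithStats(m)
    best=[i for i in range(1,k) if np.hypot(*(c[i]-(u,v)))<r and st[i,4]>=4]
    if not best: return None
    i=min(best,key=lambda i:np.hypot(*(c[i]-(u,v)))-0.02*st[i,4]); 
    return c[i],st[i,4],st[i,2:4]
E
python3 - <<'E'
from meas import *
G={"wf":{"w_a":(398,96),"w_b":(307,128),"w_c":(295,48)},"coll":{"w_a":(400,155),"w_b":(313,197),"w_c":(303,124)},"erf":{"w_a":(430,125),"w_b":(358,158),"w_c":(351,92)}}
for k,d in G.items():
    obs=[]
    for n,(u,v) in d.items():
        r=gray(n,u,v,r=8,smax=60,lo=110 if k!='coll' else 90);print(k,n,r)
        if r: obs.append((mod(n),*r[0]))
    if len(obs)>1: print(k,tri(*obs)[0].round(1),round(tri(*obs)[1],1))
    for o in obs: print('   on z',onz(*o,{"wf":107,"coll":112,"erf":58}[k]).round(1))
# disc rim: ground ring dark grey
im=load(0,"w_a");
E
```

```text
wf w_a (array([398.       ,  95.4522673]), np.int32(838), array([31, 34], dtype=int32))
wf w_b (array([306.83173496, 128.92414996]), np.int32(1147), array([37, 39], dtype=int32))
wf w_c (array([295.63090773,  48.57464366]), np.int32(1333), array([39, 44], dtype=int32))
wf [557.4  18.8 107.6] 0.1
   on z [557.5  18.8 107. ]
   on z [557.4  18.9 107. ]
   on z [557.4  19.1 107. ]
coll w_a (array([400.25806452, 154.58064516]), np.int32(31), array([6, 6], dtype=int32))
coll w_b (array([312.75609756, 197.        ]), np.int32(41), array([7, 7], dtype=int32))
coll w_c (array([302.56862745, 123.47058824]), np.int32(51), array([8, 8], dtype=int32))
coll [550.5 -39.4 112.1] 0.1
   on z [550.6 -39.4 112. ]
   on z [550.5 -39.4 112. ]
   on z [550.4 -39.5 112. ]
erf w_a (array([429.96610169, 125.17372881]), np.int32(236), array([17, 18], dtype=int32))
erf w_b (array([357.75877193, 160.39912281]), np.int32(456), array([39, 39], dtype=int32))
erf w_c (array([350.67226891,  92.14005602]), np.int32(357), array([21, 22], dtype=int32))
erf [600.1 -17.8  63.3] 1.0
   on z [601.3 -17.1  58. ]
   on z [600.4 -19.1  58. ]
   on z [601.2 -16.9  58. ]
```

View pics/w_mat.png

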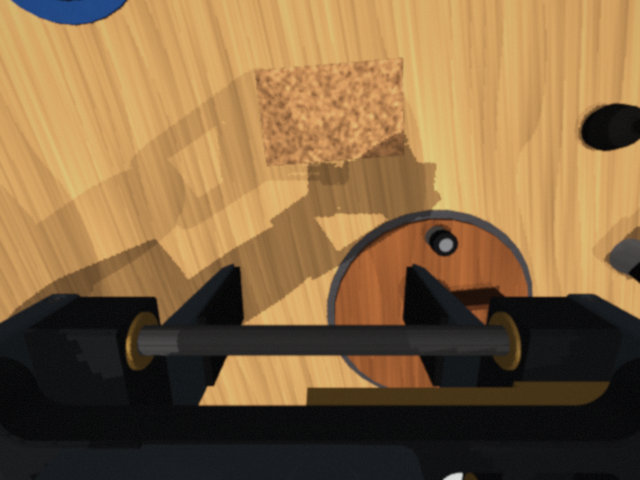

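```bash
python3 - <<'E'
from h import *
m=mod("t1")
for c in[(162,239),(214,244),(198,335),(144,329)]: print("mat corner",onz(m,*c,4).round(0))
for c in[(446,282),(505,282),(504,343),(445,341)]: print("case rim",onz(m,*c,32).round(0))
im=load(0,"t1");g=cv2.cvtColor(im,cv2.COLOR_BGR2GRAY)[295:330,458:490]
# white ring centre
ys,xs=np.where(g>110);(c,ax,an)=cv2.fitEllipse(np.c_[xs,ys].astype(np.float32));print(c,ax,len(xs));
print("ring",onz(m,c[0]+458,c[1]+295,8).round(1))
c=mod("w_c")
for p in[(340,52),(411,45),(413,122),(345,129)]: print("stall",onz(c,*p,62).round(1))
E
```

```text
mat corner [575. 342.   4.]
mat corner [566. 230.   4.]
mat corner [374. 254.   4.]
mat corner [385. 368.   4.]
case rim [ 491. -254.   32.]
case rim [ 493. -374.   32.]
case rim [ 371. -368.   32.]
case rim [ 372. -250.   32.]
(14.65733528137207, 16.358205795288086) (22.904273986816406, 23.86001968383789) 77
ring [ 433.5 -313.     8. ]
stall [597.2  19.2  62. ]
stall [664.1  11.4  62. ]
stall [657.2 -57.3  62. ]
stall [589. -50.  62.]
```

Mat corners come out at about 190×114 mm with yaw -7.4° and centre (475,298). The stall's yaw is about -7°, and the case ring is at (433,-313). I'll check the mat and case heights from two views while moving over the wide-field.

```bash
python3 - <<'E'
from h import *
t=mod("t1");w=mod("w_mat");s=mod("s1")
for a,b in[((162,239),(403,58)),((214,244),(406,153)),((198,335),(268,165)),((144,329),(257,70))]:
    x,e=tri((t,*a),(w,*b));print(x.round(0),round(e,1),onz(w,*b,4).round(0))
print("case ring",tri((t,472.7,311.4),(s,430,184)))
E
python3 -m jog '{"jaw":[76,76,76,76,76,76,76,76],"slide":[[0,0,0],[1,0,0],[1,0,0],[1,0,0],[1,-0.33,0],[1,0,0],[0.23,0,0],[0,0,0]],"spin":[-0.6,0,0,0,0,0,0,0]}' 30
```

```text
[585. 359. -48.] 2.3 [574. 351.   4.]
[567. 233. -14.] 1.4 [562. 234.   4.]
[373. 256.  -1.] 1.5 [373. 257.   4.]
[384. 383. -40.] 2.1 [389. 375.   4.]
case ring (array([ 432.87217883, -314.39164446,    3.30310117]), np.float64(0.7681178216335891))
time_s: 5.95
ee_pos: [557.9, 19.7, 208.3]
ee_rot: [180.0, -0.0, 83.4]
force: [-0.3, 0.5, 0.5]
gripper_width: 76.1
gripper_force: 0.0
```

```bash
python3 -m jog '{"jaw":[76,76,76,76,76,76,76],"slide":[[0,0,1],[0,0,1],[0,0,1],[0,0,0.8],[0,0,0.5],[0,0,0.3],[0,0,0]],"spin":[0,0,0,0,0,0,0]}'
python3 -m jog '{"jaw":[45,45,45,45,45,45,45,45],"slide":[[0,0,0],[0,0,0],[0,0,0],[0,0,0],[0,0,0],[0,0,0],[0,0,0],[0,0,0]],"spin":[0,0,0,0,0,0,0,0]}' 30
```

```text
time_s: 6.65
ee_pos: [557.4, 17.4, 69.0]
ee_rot: [-179.9, 0.0, 83.1]
force: [0.6, -0.1, -0.7]
gripper_width: 75.7
gripper_force: 0.0
time_s: 7.45
ee_pos: [557.6, 18.2, 71.3]
ee_rot: [-180.0, -0.0, 83.2]
force: [-3.3, 0.7, 6.7]
gripper_width: 45.1
gripper_force: 3.3
```

The opening went down to 45.1 on a 54 mm body, which doesn't fit a proper grasp. I'll look.

```bash
python3 - <<'E'
from h import *
s,_=snap("side","s2");w,_=snap("wrist","w2")
a=cv2.resize(s[150:310,230:430],(600,480),interpolation=cv2.INTER_CUBIC)
cv2.imwrite("pics/v2.png",np.hstack([a,np.zeros((480,1,3),np.uint8)]))
x=env.state();print(x['gripper_width'],x['gripper_force'],x['force'],x['ee_pos'])
E
```

```text
45.05148915645529 3.3224392170086503 [-1.66169897 -0.18889533  6.25541084] [557.65102864  18.24957391  71.27578492]
```

View pics/v2.png

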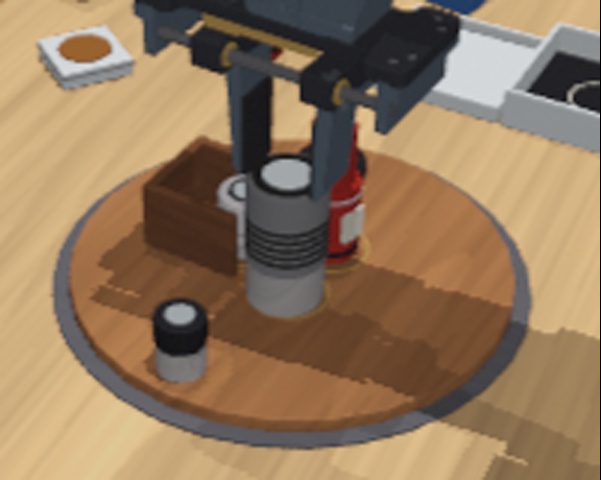

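View pics/w2.png

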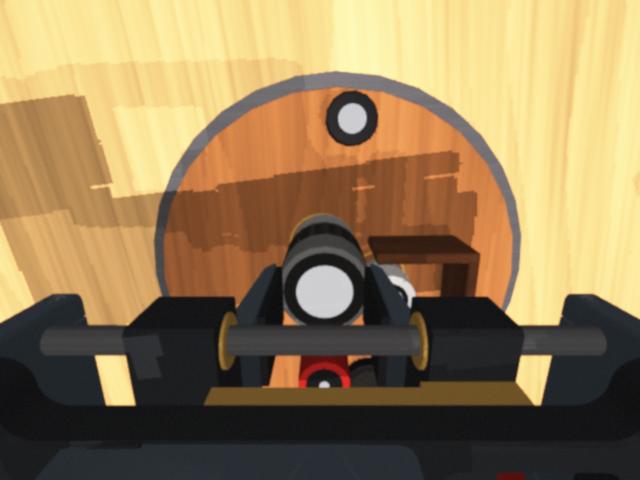

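```bash
python3 - <<'E'
from meas import *
m=mod("w2");
for r,z in((gray("w2",323,290,10),107),(gray("w2",325,383,8,lo=90,smax=60),112)): print(r, r and onz(m,*r[0],z).round(1))
s=mod("s2");r=gray("s2",325,209,8);print(r,onz(s,*r[0],107).round(1)); r=gray("s1",325,209,8);print(r,onz(mod("s1"),*r[0],107).round(1))
m=mod("t1");r=gray("t1",314,241,8);print(r,onz(m,*r[0],107).round(1))
E
```

```text
(array([323.89433962, 291.20754717]), np.int32(265), array([57, 53], dtype=int32)) [557.3  18.7 107. ]
(array([323.88888889, 384.28888889]), np.int32(45), array([11,  7], dtype=int32)) [550.4 -39.1 112. ]
(array([325.22222222, 207.53968254]), np.int32(126), array([16, 10], dtype=int32)) [559.7  18.  107. ]
(array([325.7593985 , 207.57894737]), np.int32(133), array([17, 10], dtype=int32)) [558.8  17.7 107. ]Traceback (most recent call last):
  File "<stdin>", line 5, in <module>
TypeError: 'NoneType' object is not subscriptable
```

The wide-field hasn't moved and is centred between the fingers. I'll command a fuller closing and see where they stop.

```bash
python3 -m jog '{"jaw":[30,30,30,30,30,30],"slide":[[0,0,0],[0,0,0],[0,0,0],[0,0,0],[0,0,0],[0,0,0]],"spin":[0,0,0,0,0,0]}' 30
python3 - <<'E'
from meas import *
snap("wrist","w3");m=mod("w3");r=gray("w3",323,290,12);print(r,onz(m,*r[0],107))
E
```

```text
time_s: 8.15
ee_pos: [555.5, 18.6, 72.9]
ee_rot: [-179.8, -0.0, 83.2]
force: [-9.6, 1.3, 20.3]
gripper_width: 29.9
gripper_force: 9.6
(array([330.93269231, 290.69871795]), np.int32(312), array([44, 52], dtype=int32)) [559.26986828  18.15062684 107.        ]
```

View pics/w3.png

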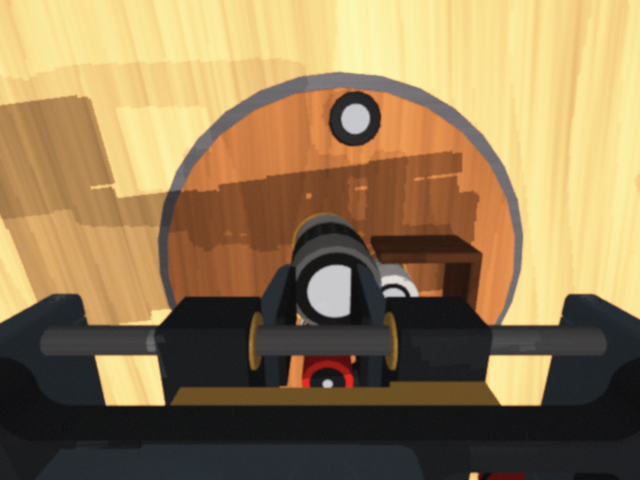

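```bash
python3 - <<'E'
from h import *
s=mod("s2");w=mod("w2");a=mod("w_a");b=mod("w_b")
print("state tcp now",env.state()['ee_pos'],env.state()['qpos'])
print("proj TCP in side",proj(s,[557.6,18.2,71.3]),"wrist",proj(w,[557.6,18.2,71.3]))
y=np.array([.993,-.118,0])
for d in(-30,-23,23,30): print(d,[proj(s,np.array([557.6,18.2,z])+d*y).round(0) for z in(70,90,105)],proj(w,np.array([557.6,18.2,71])+d*y).round(0),proj(w,np.array([557.6,18.2,107])+d*y).round(0))
# pads from wrist: width of wf
R=np.array(w["camera_from_world"]);print((-R[:3,:3].T@R[:3,3]).round(1))
E
```

```text
state tcp now [555.53442622  18.57799504  72.9114055 ] [6.96218830e-01 2.17340244e+01 1.00791878e+02 5.95145709e-02
 5.77002379e+01 7.49224448e+00]
proj TCP in side [325.74557573 223.2111943 ] wrist [324.26594554 269.09782744]
-30 [array([339., 229.]), array([340., 220.]), array([340., 214.])] [279. 269.] [271. 292.]
-23 [array([336., 228.]), array([337., 219.]), array([337., 213.])] [290. 269.] [284. 292.]
23 [array([315., 220.]), array([316., 211.]), array([316., 205.])] [359. 269.] [365. 292.]
30 [array([312., 219.]), array([312., 210.]), array([313., 204.])] [369. 269.] [378. 292.]
[566.4  97.4 277.8]
```

```bash
python3 - <<'E'
from h import *
s,_=snap("side","s3");t,_=snap("top","t3")
a=cv2.resize(s[160:270,265:385],(600,550),interpolation=cv2.INTER_CUBIC)
b=cv2.resize(t[215:270,290:310+60],(200,137))
c=np.zeros((550,200,3),np.uint8);w=load(0,"w3")[200:400,240:440];c[:200]=w;c[210:347]=b
cv2.imwrite("pics/v3.png",np.hstack([a,c]))
E
```

```text
(no output)
```

View pics/v3.png

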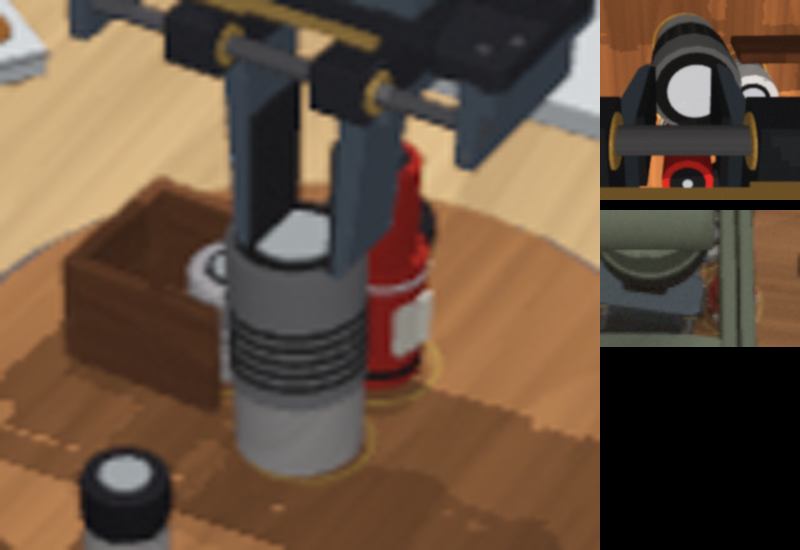

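```bash
python3 -m jog '{"jaw":[40,50,54],"slide":[[0,0,0],[0,0,0],[0,0,0]],"spin":[0,0,0]}' 30; python3 -m jog '{"jaw":[60,70,80,80],"slide":[[0,0,0],[0,0,0],[0,0,0],[0,0,0]],"spin":[0,0,0,0]}' 
python3 - <<'E'
from meas import *
print(env.state()['gripper_width'],env.state()['gripper_force'])
snap("wrist","w4");m=mod("w4");r=gray("w4",323,290,12);print(r,onz(m,*r[0],107))
r=gray("w4",325,383,8,lo=90,smax=60);print(r and onz(m,*r[0],112).round(1))
E
```

```text
time_s: 8.6
ee_pos: [559.9, 18.1, 71.3]
ee_rot: [179.7, -0.0, 83.2]
force: [0.9, -0.6, 4.4]
gripper_width: 50.9
gripper_force: 2.3
time_s: 9.0
ee_pos: [558.2, 18.1, 69.8]
ee_rot: [-180.0, -0.0, 83.2]
force: [0.3, 0.3, 1.6]
gripper_width: 79.2
gripper_force: 0.9
79.22828583650325 0.9038459707517177Traceback (most recent call last):
  File "<stdin>", line 3, in <module>
TypeError: 'NoneType' object is not subscriptable
```

```bash
python3 - <<'E'
from meas import *
m=mod("w4")
for hi in(215,235,255):
  r=gray("w4",323,290,15,lo=150,hi=hi)
  if r: print(r,onz(m,*r[0],107))
r=gray("w4",325,383,12,lo=90,hi=255,smax=60);print(r and onz(m,*r[0],112).round(1))
cv2.imwrite("pics/v4.png",load(0,"w4"))
x=env.state();print(x['force'],x['torque'],x['gripper_force'])
E
```

```text
[550.5 -38.6 112. ]
[-0.47611912 -0.32313715  0.84830738] [-0.06395189  0.03979217 -0.01981678] 1.0691105655860156
```

View pics/v4.png

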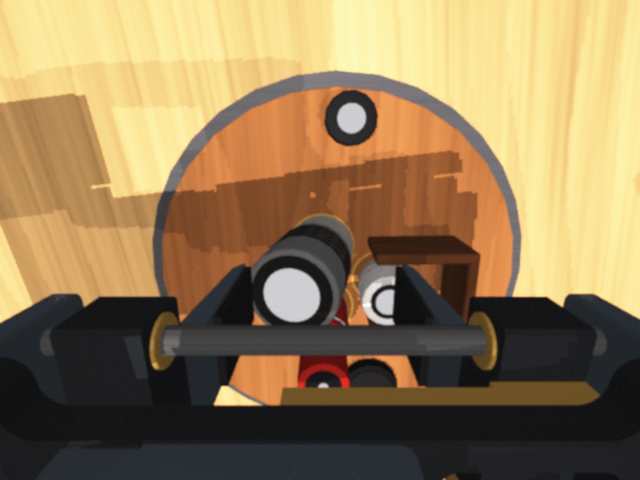

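Wrist view: the wide-field now leans toward −x, with its top at (291,295) and foot at (325,230). The collimator at (322,383) and the Erfle stand as before. I'll let a little time pass to see whether it settles upright.

```bash
cat > wf.py <<'E'
from h import *
import sys
def disc(n,u,v,r=40,lo=150):
    im=load(0,n);h=cv2.cvtColor(im,cv2.COLOR_BGR2HSV)
    k,l,st,c=cv2.connectedComponentsWithStats(((h[...,1]<45)&(h[...,2]>lo)).astype(np.uint8))
    b=[(st[i,4],c[i]) for i in range(1,k) if np.hypot(*(c[i]-(u,v)))<r and st[i,4]<9000 and st[i,4]>150]
    return max(b,key=lambda t:t[0]) if b else None
E
python3 - <<'E'
from wf import *
print(disc("w4",291,295)); print(disc("s3",327,210,12,120))
for i in range(2):
    snap("wrist",f"w5{i}");r=disc(f"w5{i}",300,295);print(r,r and onz(mod(f"w5{i}"),*r[1],107).round(1),env.state()['gripper_force'].round(2))
E
python3 -m jog '{"jaw":[86,86,86],"slide":[[0,0,0],[0,0,0],[0,0,0]],"spin":[0,0,0]}'|tail -3
python3 - <<'E'
from wf import *
snap("wrist","w6");r=disc("w6",300,295);print(r,r and onz(mod("w6"),*r[1],107).round(1))
E
```

```text
(np.int32(2330), array([291.34506438, 294.68412017]))
None
force: [0.0, -0.3, 1.0]
gripper_width: 86.1
gripper_force: 0.0
(np.int32(2384), array([314.07172819, 292.88213087])) [552.   19.1 107. ]Traceback (most recent call last):
  File "<stdin>", line 4, in <module>
AttributeError: 'float' object has no attribute 'round'
```

```bash
python3 -m jog '{"jaw":[91,91,91,91],"slide":[[0,0,-1],[0,0,-1],[0,0,-1],[0,0,0]],"spin":[0,0,0,0]}'|tail -3
python3 -m jog '{"jaw":[91,91,91,91],"slide":[[-1,0,0],[-1,0,0],[-1,0,0],[0,0,0]],"spin":[0,0,0,0]}'|sed -n 2,3p
python3 - <<'E'
from wf import *
snap("wrist","w7");m=mod("w7")
for n,p in dict(wf=[552,19,107],coll=[550.5,-39.4,112],erf=[601.2,-17,58]).items():
    u,v=proj(m,p);print(n,(u.round(),v.round()))
cv2.imwrite("pics/v7.png",cv2.resize(load(0,"w7")[:300,200:500],(600,600)))
E
```

```text
force: [0.8, -0.1, 0.4]
gripper_width: 90.8
gripper_force: 0.0
ee_pos: [546.4, -74.1, 159.0]
ee_rot: [-179.9, 0.1, 83.0]
wf (np.float64(316.0), np.float64(125.0))
coll (np.float64(324.0), np.float64(205.0))
erf (np.float64(377.0), np.float64(163.0))
```

View pics/v7.png

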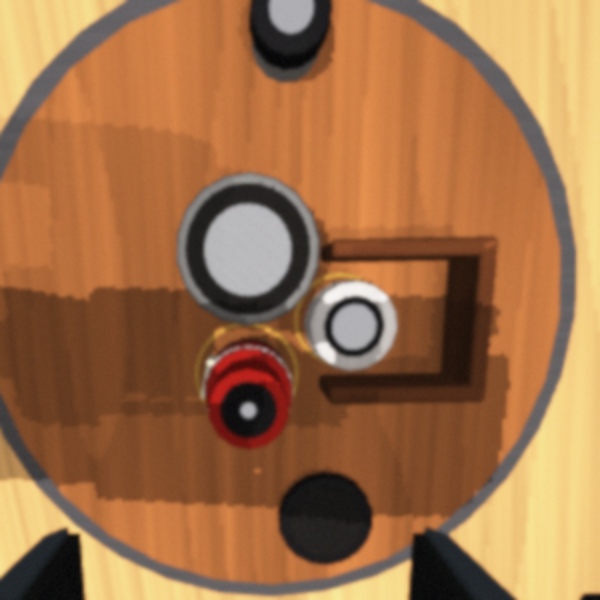

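Looking back at the wrist pictures: in w4 the finger gap spans columns 250–398 (148 px) at a 79 mm opening, so the tips are only about 178 mm deep. The reported TCP would put them at about 220 mm. So the tips sit well above the reported TCP, and the fingers were sliding over the wide-field's top. I'll work out that offset.

```bash
python3 - <<'E'
from h import *
# tip corner pixels (inner, camera-side), opening
for n,l,r,v,w,tz in[("w4",250,398,265,79.2,69.8),("w2",283,365,265,45.1,71.3),("w_a",240,406,265,90.7,268.)]:
    m=mod(n);T=np.array(m["camera_from_world"]);d=w*m["fx"]/(r-l);u=(l+r)/2
    c=np.array([(u-m["cx"])/m["fx"]*d,-(v-m["cy"])/m["fy"]*d,-d]);p=T[:3,:3].T@(c-T[:3,3]);print(n,d.round(1),p.round(1),"tip-TCP z",(p[2]-tz).round(1))
# tip edges more exactly: dark vs. background along row 275 in w_a/w7
for n in("w7","w_a"):
    g=cv2.cvtColor(load(0,n),cv2.COLOR_BGR2GRAY)
    for v in(262,266,270,280): 
        row=g[v].astype(int);print(n,v,[int(x) for x in np.where(np.abs(np.diff(row))>35)[0] if 200<x<450])
E
```

```text
w4 177.4 [560.   35.7 109.6] tip-TCP z 39.8
w2 182.3 [559.2  34.1 106.5] tip-TCP z 35.2
w_a 181.1 [460.  -74.4 304.3] tip-TCP z 36.3
w7 262 [339, 385]
w7 266 [233, 383, 384, 424]
w7 270 [218, 219, 220, 238, 239, 240, 382, 425, 426, 427]
w7 280 [208, 209, 239, 240, 404, 405, 406, 436, 437]
w_a 262 []
w_a 266 [233]
w_a 270 [218, 219, 220, 238, 239, 240, 405, 406, 425, 426, 427]
w_a 280 [208, 209, 239, 240, 241, 404, 405, 406, 436, 437]
```

The tips are about 37 mm above the reported TCP. The pictures agree on this, and so does the touch on the wide-field's top: z 107 at a reported 70. I'll aim 37 mm lower from here, after re-measuring where everything stands now.

```bash
python3 - <<'E'
from meas import *
from wf import disc
m=mod("w7")
for k,p,z in(("wf",(324,124),107),("erf",(377,163),58)):
    r=disc("w7",*p,r=6,lo=120);print(k,r,onz(m,*r[1],z).round(1))
r=gray("w7",324,205,6,lo=90,hi=255,smax=60);print(r,onz(m,*r[0],112).round(1))
E
```

```text
wf (np.int32(1592), array([323.45477387, 124.42211055])) [557.3  18.9 107. ]
erf (np.int32(799), array([375.24030038, 161.25907384])) [600.1 -15.4  58. ]
(array([323.67272727, 204.56363636]), np.int32(55), array([8, 8], dtype=int32)) [550.3 -39.3 112. ]
```

```bash
python3 -m jog '{"jaw":[78,78,78,78,78,78,78,78,78],"slide":[[1,0,0],[1,0,0],[1,0,0],[0.12,0,0],[0,0,1],[0,0,1],[0,0,1],[0,0,0.4],[0,0,0]],"spin":[0,0,0,0,0,0,0,0,0]}' 30|sed -n 2,6p
python3 -m jog '{"jaw":[78,78,78,78],"slide":[[0,0,0.3],[0,0,0.3],[0,0,0.1],[0,0,0]],"spin":[0,0,0,0]}'|sed -n 2,6p
python3 -m jog '{"jaw":[48,48,48,48,48,48],"slide":[[0,0,0],[0,0,0],[0,0,0],[0,0,0],[0,0,0],[0,0,0]],"spin":[0,0,0,0,0,0]}' 30
```

```text
ee_pos: [557.1, 21.7, 56.2]
ee_rot: [-179.8, 0.0, 83.2]
force: [0.1, -0.1, -0.2]
gripper_width: 77.9
gripper_force: 0.0
ee_pos: [558.4, 21.6, 36.8]
ee_rot: [-180.0, -0.0, 83.2]
force: [0.5, 0.2, -0.1]
gripper_width: 78.1
gripper_force: 0.0
time_s: 12.2
ee_pos: [558.7, 21.7, 37.2]
ee_rot: [180.0, -0.0, 83.2]
force: [-1.5, -0.3, 2.2]
gripper_width: 53.6
gripper_force: 30.0
```

```bash
python3 -m jog '{"jaw":[48,48,48,48,48],"slide":[[0,0,-0.3],[0,0,-0.7],[0,0,-1],[0,0,-1],[0,0,0]],"spin":[0,0,0,0,0]}' 30|sed -n 2,6p
python3 -m jog '{"jaw":[48,48,48,48,48,48,48,48,48,48],"slide":[[0.7,-0.2,0],[1,-0.2,0],[1,-0.3,0],[1,-0.3,0],[1,-0.3,0],[1,-0.3,0],[1,-0.3,0],[1,-0.3,0],[0.8,0,0],[0.47,0,0]],"spin":[0,0,0,0,0,0,0,0,0,0]}'|sed -n 2,6p
```

```text
ee_pos: [561.5, 21.7, 130.6]
ee_rot: [179.5, -0.1, 83.2]
force: [1.2, 0.5, -4.6]
gripper_width: 53.3
gripper_force: 30.0
ee_pos: [523.8, 298.0, 124.6]
ee_rot: [-179.8, 0.1, 83.3]
force: [-0.2, -0.1, -4.5]
gripper_width: 53.5
gripper_force: 30.0
```

```bash
python3 -m jog '{"jaw":[48,48],"slide":[[0,0,0],[0,0,0]],"spin":[0,0]}'|sed -n 2,6p; python3 - <<'E'
from wf import *
s,m=snap("side","s8"); t,mt=snap("top","t8")
print("side expect wf top",proj(m,[523,294,197]))
E
```

```text
ee_pos: [524.4, 295.6, 125.7]
ee_rot: [-179.9, 0.1, 83.2]
force: [0.7, 0.1, -4.6]
gripper_width: 53.6
gripper_force: 30.0
side expect wf top [267.40494997 267.33977154]
```

```bash
python3 -m jog '{"jaw":[48,48,48,48,48],"slide":[[0,0,1],[0,0,1],[0,0,0.7],[0,0,0.3],[0,0,0]],"spin":[0,0,0,0,0]}' 30|sed -n 2,6p
python3 -m jog '{"jaw":[48,48,48],"slide":[[0,0,0.1],[0,0,0.05],[0,0,0]],"spin":[0,0,0]}'|sed -n 2,6p
```

```text
ee_pos: [524.4, 295.5, 35.9]
ee_rot: [-179.9, 0.1, 83.1]
force: [-1.4, -0.2, -4.6]
gripper_width: 53.5
gripper_force: 30.0
ee_pos: [525.5, 296.9, 33.3]
ee_rot: [179.9, -0.1, 83.2]
force: [0.0, 0.1, -4.9]
gripper_width: 53.5
gripper_force: 30.0
```

```bash
python3 -m jog '{"jaw":[48,48,48,48],"slide":[[0,0,0.05],[0,0,0.04],[0,0,0.04],[0,0,0]],"spin":[0,0,0,0]}' 30|sed -n 2,6p
```

```text
ee_pos: [525.1, 296.9, 29.3]
ee_rot: [180.0, -0.0, 83.2]
force: [-1.1, -0.2, 1.5]
gripper_width: 53.5
gripper_force: 30.0
```

```bash
python3 -m jog '{"jaw":[60,78,78,78,78,78,78,78],"slide":[[0,0,0],[0,0,0],[0,0,0],[0,0,-0.5],[0,0,-1],[0,0,-1],[0,0,-1],[0,0,0]],"spin":[0,0,0,0,0,0,0,0]}' 30|sed -n 2,6p
python3 -m jog '{"jaw":[78,78,78,78,78,78,78,78,78,78],"slide":[[-1,0.2,0],[-1,0.2,0],[-1,0.2,0],[-1,0.2,0],[-1,0.2,0],[-1,0.2,0],[-1,0.2,0],[-1,0.2,0],[-1,0.2,0],[-1,0.2,0]],"spin":[0,0,0,0,0,0,0,0,0,0]}'|sed -n 2,6p
python3 -m jog '{"jaw":[64,64,64],"slide":[[-1,0.18,0],[0,0,0],[0,0,0]],"spin":[0,0,0]}'|sed -n 2,6p
```

```text
ee_pos: [528.0, 298.3, 138.5]
ee_rot: [179.5, -0.3, 83.2]
force: [0.4, -0.2, 0.1]
gripper_width: 77.9
gripper_force: 0.0
ee_pos: [548.7, -9.6, 132.9]
ee_rot: [-180.0, -0.0, 83.2]
force: [0.2, 0.3, -0.6]
gripper_width: 78.3
gripper_force: 0.0
ee_pos: [550.4, -39.0, 132.9]
ee_rot: [-179.9, -0.0, 83.1]
force: [0.1, 0.3, -0.9]
gripper_width: 64.1
gripper_force: 0.0
```

```bash
python3 -m jog '{"jaw":[64,64,64,64,64],"slide":[[0,0,1],[0,0,1],[0,0,0.8],[0,0,0.4],[0,0,0]],"spin":[0,0,0,0,0]}' 25|sed -n 2,6p
python3 -m jog '{"jaw":[26,26,26,26,26,26],"slide":[[0,0,0],[0,0,0],[0,0,0],[0,0,0],[0,0,0],[0,0,0]],"spin":[0,0,0,0,0,0]}' 25|sed -n 2,6p
```

```text
ee_pos: [549.5, -37.7, 36.0]
ee_rot: [-179.8, -0.0, 83.2]
force: [-0.1, -0.0, -0.2]
gripper_width: 64.2
gripper_force: 0.0
ee_pos: [551.3, -38.8, 38.2]
ee_rot: [179.9, -0.0, 83.2]
force: [0.3, 0.2, 4.7]
gripper_width: 31.4
gripper_force: 25.0
```

```bash
python3 -m jog '{"jaw":[26,26,26,26,26],"slide":[[0,0,-0.3],[0,0,-0.9],[0,0,-1],[0,0,-1],[0,0,0]],"spin":[0,0,0,0,0]}' 25|sed -n 2,6p
python3 -m jog '{"jaw":[26,26,26,26,26,26,26,26,26,26],"slide":[[1,-0.5,0],[1,-0.5,0],[1,-0.5,0],[1,-0.5,0],[1,-0.5,0],[1,-0.5,0],[1,-0.5,0],[1,-0.5,0],[1,-0.5,0],[1,-0.5,0]],"spin":[0,0,0,0,0,0,0,0,0,0]}'|sed -n 2,6p
python3 -m jog '{"jaw":[26,26,26],"slide":[[0.9,-0.4,0],[0,0,0],[0,0,0]],"spin":[0,0,0]}'|sed -n 2,6p
```

```text
ee_pos: [553.6, -39.0, 137.9]
ee_rot: [179.5, -0.0, 83.2]
force: [1.0, -0.3, -0.7]
gripper_width: 31.6
gripper_force: 25.0
ee_pos: [436.0, 277.6, 132.3]
ee_rot: [-179.9, 0.1, 83.2]
force: [1.5, 0.4, -1.1]
gripper_width: 31.0
gripper_force: 25.0
ee_pos: [427.9, 304.8, 132.4]
ee_rot: [-179.9, 0.1, 83.3]
force: [-0.6, -0.1, -2.0]
gripper_width: 31.5
gripper_force: 25.0
```

```bash
python3 -m jog '{"jaw":[26,26,26,26,26,26],"slide":[[0,0,1],[0,0,1],[0,0,0.8],[0,0,0.4],[0,0,0],[0,0,0]],"spin":[0,0,0,0,0,0]}' 25|sed -n 2,6p
python3 -m jog '{"jaw":[26,26,26,26],"slide":[[0,0,0.07],[0,0,0.05],[0,0,0.05],[0,0,0]],"spin":[0,0,0,0]}'|sed -n 2,6p
```

```text
ee_pos: [429.6, 305.1, 38.2]
ee_rot: [180.0, -0.0, 83.1]
force: [-0.3, -0.3, -1.3]
gripper_width: 31.5
gripper_force: 25.0
ee_pos: [428.7, 305.3, 32.6]
ee_rot: [180.0, -0.0, 83.2]
force: [-0.2, -0.4, -1.1]
gripper_width: 31.3
gripper_force: 25.0
```

```bash
python3 -m jog '{"jaw":[26,26,26,26],"slide":[[0,0,0.04],[0,0,0.04],[0,0,0.04],[0,0,0]],"spin":[0,0,0,0]}' 25|sed -n 2,6p
```

```text
ee_pos: [429.0, 305.4, 30.1]
ee_rot: [180.0, -0.0, 83.2]
force: [-1.5, -1.5, 7.7]
gripper_width: 31.3
gripper_force: 25.0
```

```bash
python3 -m jog '{"jaw":[40,60,64,64,64,64,64,64],"slide":[[0,0,0],[0,0,0],[0,0,0],[0,0,-0.5],[0,0,-1],[0,0,-1],[0,0,-1],[0,0,0]],"spin":[0,0,0,0,0,0,0,0]}' 25|sed -n 2,6p
python3 -m jog '{"jaw":[64,64,64,64,64,64,64,64,64,64],"slide":[[-1,0.6,0],[-1,0.6,0],[-1,0.6,0],[-1,0.6,0],[-1,0.6,0],[-1,0.6,0],[-1,0.6,0],[-1,0.6,0],[-1,0.6,0],[-1,0.6,0]],"spin":[0,0,0,0,0,0,0,0,0,0]}'|sed -n 2,3p
python3 -m jog '{"jaw":[64,64,64,64,64],"slide":[[-1,0.5,0],[-1,0.5,0],[-1,0,0],[0,0,0],[0,0,0]],"spin":[0,0,0,0,0]}'|sed -n 2,6p
python3 - <<'E'
from wf import *
snap("wrist","w9");m=mod("w9");im=load(0,"w9")
u,v=proj(m,[601.2,-17,58]);print(u,v)
g=cv2.cvtColor(im,cv2.COLOR_BGR2HSV)
# black ring around lens -> dark comps near
for lo in(110,150,190):
    k,l,st,c=cv2.connectedComponentsWithStats(((g[...,1]<60)&(g[...,2]>lo)).astype(np.uint8))
    for i in range(1,k):
        if np.hypot(*(c[i]-(u,v)))<12 and st[i,4]>80: print(lo,c[i].round(1),st[i],onz(m,*c[i],58).round(1))
s,ms=snap("side","s9");t,mt=snap("top","t9")
# mat objects
for n,p in dict(wf=[523.5,294,99],coll=[428,305.5,104]).items(): print(n,proj(ms,p).round(),proj(mt,p).round())
a=cv2.resize(t[220:350,130:270],(400,371));b=cv2.resize(s[290:440,220:380],(400,375))[:371]
c=cv2.resize(im[:260,240:500],(371,371))
cv2.imwrite("pics/v9.png",np.hstack([a,b]))
cv2.imwrite("pics/v9e.png",c)
E
```

```text
ee_pos: [431.3, 307.0, 137.8]
ee_rot: [179.6, -0.3, 83.2]
force: [1.1, -0.7, 0.0]
gripper_width: 64.1
gripper_force: 0.0
ee_pos: [571.7, -15.4, 132.5]
ee_rot: [-179.9, -0.0, 83.2]
ee_pos: [590.3, -107.1, 132.6]
ee_rot: [-179.9, -0.0, 83.1]
force: [-0.5, -0.0, 0.2]
gripper_width: 63.7
gripper_force: 0.0
324.21791877213207 129.87560778176385
110 [324.6 129.1] [ 300  104   50   52 1136] [601.5 -16.5  58. ]
110 [324.3 129.8] [312 117  26  27 545] [601.3 -16.9  58. ]
150 [324.6 128.8] [ 300  104   50   52 1074] [601.6 -16.2  58. ]
150 [324.3 129.7] [312 117  25  26 494] [601.3 -16.8  58. ]
190 [325.1 126.8] [300 104  50  50 948] [602.2 -14.8  58. ]
190 [324.3 129.7] [314 118  22  24 406] [601.2 -16.9  58. ]
wf [270. 317.] [171. 257.]
coll [327. 343.] [161. 306.]
```

View pics/v9.png

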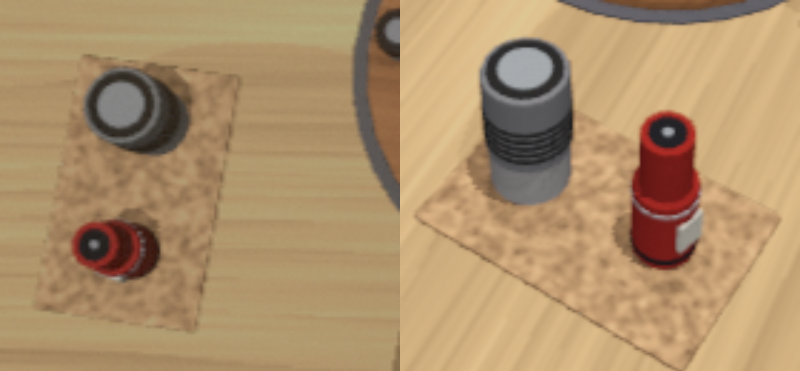

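The Erfle is at (601.3,-16.8). The mat picture shows both pieces upright on the cork, wide-field top at (122,100) and collimator at (93,245) in the left crop, so step 1 looks met. Now fetching the Erfle.

```bash
python3 -m jog '{"jaw":[64,64,64,64,64,64,64,64],"slide":[[1,0,0],[1,0,0],[1,0,0],[0,0,0],[0,0,1],[0,0,0.6],[0,0,0],[0,0,0]],"spin":[0,0,0,0,0,0,0,0]}' 20|sed -n 2,6p
```

```text
ee_pos: [601.7, -17.5, 86.2]
ee_rot: [180.0, 0.0, 83.2]
force: [-0.2, -1.6, 0.5]
gripper_width: 63.9
gripper_force: 0.0
```

```bash
python3 -m jog '{"jaw":[64,64,64,64,64,64,64,64],"slide":[[0,0,0.8],[0,0,0.6],[0,0,0.5],[0,0,0.5],[0,0,0.4],[0,0,0.3],[0,0,0.15],[0,0,0]],"spin":[0,0,0,0,0,0,0,0]}' 20|sed -n 2,6p
python3 -m jog '{"jaw":[34,34,34,34,34],"slide":[[0,0,0],[0,0,0],[0,0,0],[0,0,0],[0,0,0]],"spin":[0,0,0,0,0]}' 20|sed -n 2,6p
```

```text
ee_pos: [601.6, -17.6, -11.8]
ee_rot: [-180.0, -0.0, 83.2]
force: [-0.2, -0.0, -0.7]
gripper_width: 63.8
gripper_force: 0.0
ee_pos: [602.0, -17.7, -11.2]
ee_rot: [179.9, -0.0, 83.2]
force: [-1.2, -0.0, 3.4]
gripper_width: 39.6
gripper_force: 20.0
```

```bash
python3 -m jog '{"jaw":[34,34,34,34,34,34],"slide":[[0,0,-0.3],[0,0,-0.7],[0,0,-0.9],[0,0,-0.9],[0,0,-0.9],[0,0,0]],"spin":[0,0,0,0,0,0]}' 20|sed -n 2,6p
python3 -m jog '{"jaw":[34,34,34,34,34,34,34,34,34,34],"slide":[[-0.8,-0.4,0],[-1,-0.4,0],[-1,-0.4,0],[-1,-0.4,0],[-1,-0.4,0],[-1,-0.4,0],[-1,-0.5,0],[-1,-0.5,0],[-1,-0.5,0],[-1,-0.5,0]],"spin":[0,0,0,0,0,0,0,0,0,0]}'|sed -n 2,6p
python3 -m jog '{"jaw":[34,34,34,34],"slide":[[-0.68,0,0],[0,0,0],[0,0,0],[0,0,0]],"spin":[0,0,0,0]}'|sed -n 2,6p
python3 - <<'E'
from h import *
snap("wrist","w10")
t=mod("t9");im=load(0,"t9");g=cv2.cvtColor(im,cv2.COLOR_BGR2GRAY)
ys,xs=np.where(g[297:328,460:488]>100);(c,ax,an)=cv2.fitEllipse(np.c_[xs,ys].astype(np.float32));print(onz(t,c[0]+460,c[1]+297,8).round(1),np.round(ax,1))
# case inner dark floor centroid
d=(g[278:348,440:510]<70).astype(np.uint8);k,l,st,cc=cv2.connectedComponentsWithStats(d);i=1+st[1:,4].argmax();print(st[i],onz(t,*(cc[i]+(440,278)),8).round(1))
E
```

```text
ee_pos: [604.4, -17.7, 103.7]
ee_rot: [179.5, -0.0, 83.2]
force: [-0.6, 0.3, -1.4]
gripper_width: 39.6
gripper_force: 20.0
ee_pos: [434.0, -294.3, 98.2]
ee_rot: [-179.9, -0.1, 83.2]
force: [0.7, -0.3, -1.2]
gripper_width: 39.5
gripper_force: 20.0
ee_pos: [433.0, -313.0, 98.7]
ee_rot: [-179.9, -0.1, 83.2]
force: [-0.2, -0.0, -1.4]
gripper_width: 39.8
gripper_force: 20.0
[ 433.4 -313.2    8. ] [23.  23.8]
[   8    5   54   58 2274] [ 433.3 -317.2    8. ]
```

```bash
python3 -m jog '{"jaw":[34,34,34,34,34,34,34],"slide":[[-0.03,0,0.8],[0,0,0.8],[0,0,0.7],[0,0,0.6],[0,0,0.4],[0,0,0.25],[0,0,0]],"spin":[0,0,0,0,0,0,0]}' 20|sed -n 2,6p
python3 -m jog '{"jaw":[34,34,34,34],"slide":[[0,0,0.06],[0,0,0.05],[0,0,0.05],[0,0,0]],"spin":[0,0,0,0]}'|sed -n 2,6p
```

```text
ee_pos: [432.9, -314.4, -7.8]
ee_rot: [-179.9, -0.1, 83.2]
force: [-0.2, 0.0, -1.2]
gripper_width: 39.7
gripper_force: 20.0
ee_pos: [433.2, -315.1, -11.8]
ee_rot: [180.0, 0.0, 83.2]
force: [-0.6, 0.7, -0.2]
gripper_width: 39.5
gripper_force: 20.0
```

```bash
python3 -m jog '{"jaw":[34,34,34,34],"slide":[[0,0,0.05],[0,0,0.04],[0,0,0.04],[0,0,0]],"spin":[0,0,0,0]}' 20|sed -n 2,6p
```

```text
ee_pos: [433.1, -315.0, -15.2]
ee_rot: [180.0, 0.0, 83.2]
force: [-0.4, 0.7, 3.9]
gripper_width: 39.9
gripper_force: 20.0
```

```bash
python3 -m jog '{"jaw":[48,58,58,58,58,58,58,58,58],"slide":[[0,0,0],[0,0,0],[0,0,0],[0,0,-0.4],[0,0,-1],[0,0,-1],[0,0,-1],[0,0,-1],[0,0,0]],"spin":[0,0,0,0,0,0,0,0,0]}' 20|sed -n 2,6p
python3 -m jog '{"jaw":[78,78,78,78,78,78,78,78,78,78],"slide":[[1,0,0],[1,0,0],[1,0,0],[1,0,0],[1,0,0],[1,0,0],[1,0,0],[1,0,0],[1,0,0],[1,0,0]],"spin":[0,0,0,0,0,0,0,0,0,0]}'|sed -n 2,3p
python3 - <<'E'
from wf import *
t,m=snap("top","t11");s,ms=snap("side","s11")
u,v=proj(m,[433,-314,54]);print(u,v);g=cv2.cvtColor(t,cv2.COLOR_BGR2HSV)
k,l,st,c=cv2.connectedComponentsWithStats(((g[...,2]>110)&(g[...,1]<70))[275:350,440:510].astype(np.uint8))
for i in range(1,k):
    if st[i,4]>20: p=c[i]+(440,275);print(st[i],p.round(1),onz(m,*p,54).round(1))
E
python3 -m jog '{"jaw":[78,78,78,78,78,78,78,78,78,78],"slide":[[1,0,0],[1,0,0],[1,0,0],[1,0,0],[1,0,0],[1,0.3,0],[1,0.34,0],[1,0,0],[0.6,0,0],[0,0,0]],"spin":[0,0,0,0,0,0,0,0,0,0]}'|sed -n 2,3p
```

```text
ee_pos: [435.7, -317.0, 121.2]
ee_rot: [179.5, 0.3, 83.2]
force: [0.4, -0.1, -0.2]
gripper_width: 57.8
gripper_force: 0.0
ee_pos: [468.3, -15.9, 115.9]
ee_rot: [-180.0, -0.0, 83.2]
478.99695331714577 310.6962119774552
[   4    0   63   69 1019] [477.1 299.7] [ 454.6 -310.7   54. ]
[ 21  25  30  24 219] [478.  311.4] [ 431.5 -311.9   54. ]
[36 31  9  9 69] [480.1 310.2] [ 434.  -316.3   54. ]
ee_pos: [518.5, 237.9, 115.7]
ee_rot: [-180.0, 0.0, 83.3]
```

The Erfle's lens is at (434,-316) at z 54, so it stands in the middle of the case. Now the wide-field goes back.

```bash
python3 -m jog '{"jaw":[78,78,78,78,78,78,78,78],"slide":[[1,0,0],[0.97,0,0],[0,0,0],[0,0,0.8],[0,0,0.8],[0,0,0.7],[0,0,0.5],[0,0,0]],"spin":[0,0,0,0,0,0,0,0]}' 30|sed -n 2,6p
python3 -m jog '{"jaw":[48,48,48,48,48],"slide":[[0,0,0],[0,0,0],[0,0,0],[0,0,0],[0,0,0]],"spin":[0,0,0,0,0]}' 30|sed -n 2,6p
```

```text
ee_pos: [523.5, 292.5, 30.0]
ee_rot: [-179.7, 0.2, 83.1]
force: [-0.0, -0.0, 0.9]
gripper_width: 78.1
gripper_force: 0.0
ee_pos: [525.6, 295.6, 33.2]
ee_rot: [180.0, -0.0, 83.2]
force: [-2.9, -0.1, 6.0]
gripper_width: 53.5
gripper_force: 30.0
```

```bash
python3 -m jog '{"jaw":[48,48,48,48,48,48],"slide":[[0,0,-0.3],[0,0,-0.7],[0,0,-1],[0,0,-1],[0,0,0],[0,0,0]],"spin":[0,0,0,0,0,0]}' 30|sed -n 2,6p
python3 -m jog '{"jaw":[48,48,48,48,48,48,48,48,48,48],"slide":[[-0.7,0.2,0],[-1,0.2,0],[-1,0.3,0],[-1,0.3,0],[-1,0.3,0],[-1,0.3,0],[-1,0.3,0],[-1,0.3,0],[-0.8,0,0],[-0.49,0,0]],"spin":[0,0,0,0,0,0,0,0,0,0]}'|sed -n 2,3p
python3 -m jog '{"jaw":[48,48,48],"slide":[[0,0,0],[0,0,0],[0,0,0]],"spin":[0,0,0]}'|sed -n 2,6p
```

```text
ee_pos: [525.0, 295.2, 121.3]
ee_rot: [-180.0, 0.0, 83.2]
force: [-0.7, -0.3, -5.5]
gripper_width: 53.5
gripper_force: 30.0
ee_pos: [556.9, 18.0, 119.4]
ee_rot: [-179.7, 0.1, 83.1]
ee_pos: [558.7, 20.9, 121.6]
ee_rot: [-180.0, -0.0, 83.2]
force: [-0.5, 0.6, -4.7]
gripper_width: 53.4
gripper_force: 30.0
```

Over its place at (558.7,20.9). Lowering to about 45, then gently down to contact near 39–41.

```bash
python3 -m jog '{"jaw":[48,48,48,48,48,48],"slide":[[0,0,0.8],[0,0,0.8],[0,0,0.6],[0,0,0.3],[0,0,0],[0,0,0]],"spin":[0,0,0,0,0,0]}' 30|sed -n 2,6p
python3 -m jog '{"jaw":[48,48,48,48],"slide":[[0,0,0.05],[0,0,0.04],[0,0,0],[0,0,0]],"spin":[0,0,0,0]}'|sed -n 2,6p
```

```text
ee_pos: [559.8, 20.3, 47.8]
ee_rot: [179.9, -0.0, 83.2]
force: [1.1, 1.2, -4.5]
gripper_width: 53.3
gripper_force: 30.0
ee_pos: [559.1, 19.8, 44.7]
ee_rot: [180.0, -0.0, 83.2]
force: [-0.0, 0.2, -5.6]
gripper_width: 53.5
gripper_force: 30.0
```

```bash
python3 -m jog '{"jaw":[48,48,48,48],"slide":[[0,0,0.05],[0,0,0.05],[0,0,0],[0,0,0]],"spin":[0,0,0,0]}' 30|sed -n 2,6p
python3 -m jog '{"jaw":[48,48,48],"slide":[[0,0,0.05],[0,0,0],[0,0,0]],"spin":[0,0,0]}'|sed -n 2,6p
```

```text
ee_pos: [558.9, 19.8, 41.3]
ee_rot: [-180.0, -0.0, 83.2]
force: [0.3, 0.5, -4.6]
gripper_width: 53.5
gripper_force: 30.0
ee_pos: [559.0, 19.8, 41.2]
ee_rot: [180.0, -0.0, 83.2]
force: [-3.1, -1.2, 6.1]
gripper_width: 53.4
gripper_force: 30.0
```

```bash
python3 -m jog '{"jaw":[60,78,78,78,78,78,78,78],"slide":[[0,0,0],[0,0,0],[0,0,0],[0,0,-0.5],[0,0,-1],[0,0,-1],[0,0,-0.7],[0,0,0]],"spin":[0,0,0,0,0,0,0,0]}' 30|sed -n 2,6p
python3 -m jog '{"jaw":[64,64,64,64,64,64,64,64,64,64],"slide":[[1,-0.6,0],[1,-0.6,0],[1,-0.6,0],[1,-0.6,0],[1,-0.6,0],[1,-0.6,0],[1,-0.6,0],[1,-0.6,0],[0.94,-0.63,0],[0,0,0]],"spin":[0,0,0,0,0,0,0,0,0,0]}'|sed -n 2,3p
python3 -m jog '{"jaw":[64,64],"slide":[[0,0,0],[0,0,0]],"spin":[0,0]}'|sed -n 2,6p
```

```text
ee_pos: [561.6, 19.9, 139.1]
ee_rot: [179.6, -0.1, 83.2]
force: [0.0, 0.4, 0.5]
gripper_width: 77.9
gripper_force: 0.0
ee_pos: [427.1, 308.1, 134.6]
ee_rot: [-179.9, -0.0, 83.4]
ee_pos: [429.2, 304.5, 135.3]
ee_rot: [-180.0, 0.1, 83.1]
force: [0.5, 0.4, 0.5]
gripper_width: 63.7
gripper_force: 0.0
```

```bash
python3 -m jog '{"jaw":[64,64,64,64,64,64],"slide":[[0,0,1],[0,0,1],[0,0,0.8],[0,0,0.4],[0,0,0.2],[0,0,0]],"spin":[0,0,0,0,0,0]}' 25|sed -n 2,6p
python3 -m jog '{"jaw":[26,26,26,26,26,26],"slide":[[0,0,0],[0,0,0],[0,0,0],[0,0,0],[0,0,0],[0,0,0]],"spin":[0,0,0,0,0,0]}' 25|sed -n 2,6p
```

```text
ee_pos: [429.4, 305.0, 33.8]
ee_rot: [-180.0, 0.0, 83.1]
force: [-0.3, 0.1, 0.2]
gripper_width: 63.9
gripper_force: 0.0
ee_pos: [429.3, 305.7, 34.4]
ee_rot: [180.0, -0.0, 83.2]
force: [-0.7, 0.4, 2.2]
gripper_width: 31.0
gripper_force: 25.0
```

```bash
python3 -m jog '{"jaw":[26,26,26,26,26,26,26],"slide":[[0,0,-0.3],[0,0,-0.9],[0,0,-1],[0,0,-1],[0,0,-1],[0,0,-0.4],[0,0,0]],"spin":[0,0,0,0,0,0,0]}' 25|sed -n 2,6p
python3 -m jog '{"jaw":[26,26,26,26,26,26,26,26,26,26],"slide":[[-1,0.5,0],[-1,0.5,0],[-1,0.5,0],[-1,0.5,0],[-1,0.5,0],[-1,0.5,0],[-1,0.5,0],[-1,0.5,0],[-1,0.5,0],[-1,0.5,0]],"spin":[0,0,0,0,0,0,0,0,0,0]}'|sed -n 2,3p
python3 -m jog '{"jaw":[26,26,26,26],"slide":[[-0.92,0.38,0],[0,0,0],[0,0,0],[0,0,0]],"spin":[0,0,0,0]}'|sed -n 2,6p
```

```text
ee_pos: [429.9, 306.0, 173.5]
ee_rot: [179.8, -0.1, 83.2]
force: [-0.7, 0.6, -2.6]
gripper_width: 31.3
gripper_force: 25.0
ee_pos: [541.3, -11.6, 169.6]
ee_rot: [-179.8, 0.0, 83.2]
ee_pos: [549.4, -38.2, 170.7]
ee_rot: [-179.8, -0.0, 83.2]
force: [0.7, 0.6, -1.6]
gripper_width: 31.2
gripper_force: 25.0
```

```bash
python3 -m jog '{"jaw":[26,26,26,26,26,26,26,26],"slide":[[-0.03,0.04,0.8],[0,0,0.8],[0,0,0.8],[0,0,0.7],[0,0,0.6],[0,0,0.35],[0,0,0],[0,0,0]],"spin":[0,0,0,0,0,0,0,0]}' 25|sed -n 2,6p
python3 -m jog '{"jaw":[26,26,26,26],"slide":[[0,0,0.05],[0,0,0.05],[0,0,0],[0,0,0]],"spin":[0,0,0,0]}'|sed -n 2,6p
```

```text
ee_pos: [551.9, -39.6, 50.9]
ee_rot: [180.0, -0.0, 83.2]
force: [-0.4, 0.3, -1.2]
gripper_width: 31.0
gripper_force: 25.0
ee_pos: [551.7, -40.1, 47.7]
ee_rot: [180.0, -0.0, 83.2]
force: [0.3, 0.4, -1.8]
gripper_width: 31.2
gripper_force: 25.0
```

```bash
python3 -m jog '{"jaw":[26,26,26,26],"slide":[[0,0,0.05],[0,0,0.05],[0,0,0],[0,0,0]],"spin":[0,0,0,0]}' 25|sed -n 2,6p
```

```text
ee_pos: [551.5, -40.0, 44.3]
ee_rot: [-180.0, -0.0, 83.2]
force: [0.6, -0.2, -1.2]
gripper_width: 31.4
gripper_force: 25.0
```

```bash
python3 -m jog '{"jaw":[26,26,26,26],"slide":[[0,0,0.04],[0,0,0.04],[0,0,0],[0,0,0]],"spin":[0,0,0,0]}' 25|sed -n 2,6p
```

```text
ee_pos: [551.6, -40.0, 42.4]
ee_rot: [180.0, -0.0, 83.2]
force: [-1.1, 0.7, 3.0]
gripper_width: 31.6
gripper_force: 25.0
```

Contact. I'll release, lift clear, move off and check everything.

```bash
python3 -m jog '{"jaw":[40,60,64,64,64,64,64,64,64],"slide":[[0,0,0],[0,0,0],[0,0,0],[0,0,-0.4],[0,0,-1],[0,0,-1],[0,0,-1],[0,0,-0.6],[0,0,0]],"spin":[0,0,0,0,0,0,0,0,0]}' 25|sed -n 2,6p
python3 -m jog '{"jaw":[90,90,90,90,90,90],"slide":[[-1,0,0],[-1,0,0],[-0.5,0,0],[0,0,0],[0,0,0],[0,0,0]],"spin":[0,0,0,0,0,0]}'
python3 - <<'E'
from meas import *
from wf import disc
snap("wrist","w20");m=mod("w20")
u,v=proj(m,[557.4,18.9,107]);r=disc("w20",u,v,r=12,lo=120);print("wf",r,r and onz(m,*r[1],107).round(1))
u,v=proj(m,[550.4,-39.4,112]);r=gray("w20",u,v,12,lo=90,hi=255,smax=60);print("coll",r,r and onz(m,*r[0],112).round(1))
t,mt=snap("top","t20");g=cv2.cvtColor(t,cv2.COLOR_BGR2HSV)
k,l,st,c=cv2.connectedComponentsWithStats(((g[...,2]>110)&(g[...,1]<70))[275:350,440:510].astype(np.uint8))
for i in range(1,k):
    if 20<st[i,4]<150: p=c[i]+(440,275);print("erf",st[i],onz(mt,*p,54).round(1))
E
```

```text
ee_pos: [553.7, -40.2, 165.8]
ee_rot: [179.6, -0.0, 83.2]
force: [0.0, -0.7, 0.2]
gripper_width: 64.0
gripper_force: 0.0
time_s: 46.4
ee_pos: [542.6, -113.5, 161.8]
ee_rot: [-180.0, -0.0, 83.2]
force: [0.5, 0.3, -0.3]
gripper_width: 89.9
gripper_force: 0.0
wf (np.int32(1769), array([322.67100057,  66.53985302])) [557.3  18.4 107. ]
coll (array([323.        , 153.81538462]), np.int32(65), array([9, 9], dtype=int32)) [550.4 -41.  112. ]
erf [36 31  9 10 72] [ 434.1 -316.2   54. ]
```

All three are within 2–3 mm of their places.

```bash
python3 -c "
from workcell import env
print(env.job_done())"
```

```text
the job is handed in; nothing more can be done
None
```

The job is handed in with no verdict shown: the Erfle stands about 2–3 mm from the middle of the case, and the wide-field and collimator are back within about 2 mm of their starting spots, though my first grasp of the wide-field missed and briefly tipped it before it settled back upright on its spot.

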